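Tare the balance behind its closed draft shield

TASK

Tare the balance for the empty dish on its pan: with a fingertip push the sliding glass lid of the draft shield gently shut, all the way, by its upright lip, then reach a shut fingertip into the well of the blue tare key, press the sunken key fully down for a moment and let it come up again. Only push and press, never grip or lift anything; do not press the red power key, and do not slam the lid, shove the balance or disturb the dish, the bottle, the jar or the beaker. Finish clear of everything.

Things in the scene. Friction and masses are not known exactly. Their poses are not given: they have to be found in the camera images.
- balance: White lab balance, loose on rubber feet (4.5 kg), 320 long (x) x 210 wide (y). Origin: centre of its underside; x from its front to its rear, y left, z up; front towards the robot, turned up to 0.4 rad. Along x: front deck (top 55 above bench) -160 to -45; glass draft shield -45 to 90 (4 mm glass, top 130); electronics tower 90 to 160 (top 129). On the deck: red key left, display, blue key right.
- tare_key_top (a point): Centre of the top face of the blue tare key, a flat round cap, 33 diameter, sunk in a vertical round well, 48 diameter, right on the front deck (balance x -118, y -60). Its face lies 14 below the well's mouth, 19 when pressed home; the mouth is 55 above the bench. An open gripper does not fit: only shut fingers or one finger. The front glass stands 73 behind the key's axis, 75 above the deck.
- tare_key (a joint): Travel of the blue tare key, m: 0 = up, 0.005 = fully down. A spring returns it; it starts to move at 1.2 N and is fully down at about 4.2 N.
- power_key_top (a point): Centre of the top face of the red power key, alike in all sizes, in the well on the left of the front deck (balance x -118, y +60). Not to be pressed.
- power_key (a joint): Travel of the red power key, m: 0 = up, 0.005 = fully down.
- lid_lip (a point): Centre of the black upright lip of the glass lid: a bar 8 thick (balance x), 50 wide (y), on the lid's front rail; top 154.5 above the bench, lid face behind it 136. Its axes are the balance's. The lid slides along balance x, back over the tower when open; shut, the lip is at balance x -39. To shut it, push the lip from behind (its +x side) towards the balance's front.
- lid (a joint): Opening of the sliding lid, m: 0 = shut against its stop, up to 0.070 = fully open, back over the tower. It starts 0.035 to 0.068 open, stays where it is left and slides with about 1.5 N.
- pan (a point): Centre of the upper face of the round steel pan (96 diameter, 70 above the bench) inside the shield.
- dish: Empty aluminium weighing dish, 60 diameter, 14 high, 15 g, loose on the pan inside the shield. Origin: centre of its underside.
- amber_bottle: Amber reagent bottle with an orange cap, 60 diameter, 125 high, standing beside the balance. Origin: centre of its underside.
- white_jar: White jar with a red cap, 64 diameter, 85 high, standing beside the balance. Origin: centre of its underside.
- beaker: Small glass beaker, 60 diameter, 85 high, standing beside the balance. Origin: centre of its underside.
There are look-alikes about, which are no part of the job. There is more than one size of the dish; the job needs the smallest.

How it is judged:
On the way, in this order (a step that is already met when the one before it is completed fails the run):
1. the glass lid is pushed shut (value of joint lid below 0.003 m), for 0.2 s.
2. the blue tare key is pressed fully down with the lid shut (value of joint tare_key above 0.004 m and value of joint lid below 0.003 m), for 0.2 s.
At the end, for the whole second after the job is handed in: Lid shut within 3 mm; tare key was then held beyond 4 of its 5 mm for 0.2 s and is up again (1 mm); power key up; balance still and within 10 mm of its start; dish flat, within 30 mm of the pan centre; bottle, jar and beaker within 15 mm of their starts (value of joint lid below 0.003 m and value of joint each of tare_key, power_key below 0.001 m and distance of balance from where it was at the start of the episode below 0.01 m and linear speed of balance below 0.01 m/s and horizontal distance between dish and pan below 0.03 m and angle between dish's own z axis and vertical below 0.1 rad and distance of each of amber_bottle, white_jar, beaker from where it was at the start of the episode below 0.015 m); the robot touches nothing.
It fails at once if the red power key is pressed (over 2 mm), or the tare key is pressed (over 2 mm) with the lid open by over 4 mm (value of joint power_key above 0.002 m or (value of joint tare_key above 0.002 m and value of joint lid above 0.004 m)).
It fails at once if the lid is slammed (over 0.35 m/s) or its lip is pinched between the fingers (velocity of joint lid below -0.35 m/s or (x of the grasp point in the frame of lid_lip between -0.005 and 0.005 m and y of the grasp point in the frame of lid_lip between -0.03 and 0.03 m and z of the grasp point in the frame of lid_lip below 0.022 m and contact force between the fingers and balance above 1 N)).
It fails at once if the balance is shoved by over 10 mm, tipped, lifted, or rammed with over 40 N ((distance of balance from where it was at the start of the episode above 0.01 m or angle between balance's own z axis and vertical above 0.03 rad) or contact force between the fingers and balance above 40 N).
It fails at once if the dish is moved or lifted off the pan (distance of dish from where it was at the start of the episode above 0.015 m).
It fails at once if the bottle, jar or beaker is moved by more than 15 mm, lifted or tipped (distance of any of amber_bottle, white_jar, beaker from where it was at the start of the episode above 0.015 m or angle between any of amber_bottle, white_jar, beaker's own z axis and vertical above 0.2 rad).
It also fails if it takes over 48 s, if anything falls off the work surface, if the arm or the gripper's body presses on something with over 40 N, if the wrist force passes 120 N, or if a joint passes its speed limit or range.

ROBOT

A 6-joint arm with a two-finger parallel gripper is mounted at the origin on the work surface. World frame = base frame: x ahead of the robot, y to its left, z up, the work surface at z = 0. Lengths are in m, angles in rad, forces in N, time in s.
With the tool pointing down it reaches from about 0.35 to 0.975 m from the base axis. Payload 4.9 kg.
Tool frame: the origin (TCP) lies midway between the tips of the shut fingers; the grasp point (between the pads) lies ctrl.grip_point_offset behind it (ctrl.grip_point_offset is the distance from the TCP to the grasp point, in m); x points along the fingers, y is the direction in which the jaws open and shut, and the axes are right-handed (so a half turn about x gives the same grasp; the last joint's range is limited). The gripper opens to 85 mm and grips with 20 to 120 N. Pads are 22 mm wide; open, the fingers measure 114 mm over their backs; the gripper's body (76 mm by 85 mm) begins 54 mm behind the grasp point. The pads swing forward as they close: fully open they stand 13 mm farther back than shut.
Start: joints at [-1.437, 0.053, 1.613, -0, 1.476, -0.119], TCP at [0.156, -0.605, 0.231] pointing down, gripper open.
Joint ranges: [-3.01, 3.01], [-1.01, 2.22], [0.06, 2.58], [-1.02, 4.17], [0.09, 2.62], [-3.14, 3.14]. Speed limits (rad/s): [2.57, 2.57, 3.14, 3.14, 3.14, 3.14].

INTERFACE

Orientations are given as a rotation vector (axis times angle).
In Python, from station import ctrl gives the robot as it stands. The module is installed in compiled form; this text tells all that it offers.
- The arm moves only by the tool drive_tool, never from a script. Its argument "commands" is text: rows parted by semicolons, each of 5 numbers parted by spaces: the closure, from -1 (fully open) to 1 (shut), so that 0 is half open, then the shift along the tool's x, y, z in units of 40 mm (1.0 is 40 mm), then the turn about the tool's x in units of 5 degrees (1.0 is 5 degrees). A call has 1 to 8 rows; each row is the pose to reach, as a shift and turn from the pose commanded when the call began, along the tool's axes at that moment; what a row does not reach only later rows make up. A row lasts 1/12 s, in which the tool goes at most 41.7 mm and 7.16 degrees, less where a joint would pass 70% of its speed; a pose out of reach is approached as far as the arm can. A call with a gripper value outside its range is refused whole. The fingers move at their own pace and stop on an object; "newtons" is the grip in N (left out, the last holds). Time passes only in rows, so rows that repeat a pose let the fingers close. It gives the time, the measured TCP pose, the force and the opening at its end, in the units of the state.
- ctrl.get_obs(): the state, without advancing time (a new reading comes with each control period).
- ctrl.get_image(name): name is "side" or "top" or "wrist"; returns (picture, depth): 384x512x3 uint8, blue, green, red; 384x512 float32, m along the optical axis (not along the pixel's ray), 0 where there is no reading.
- ctrl.camera_info(name): a dict with "K" (3x3 intrinsics, pixels), "k1" (the pictures are not rectified: a ray, as slopes to the right and down, at radius r is drawn at 1 + k1 r^2 times it, then the intrinsics apply), "T" (4x4, takes a point from camera to world coordinates). Camera axes: x right, y down, z forward; pixel columns grow to the right and rows downward; lengths in m; the calibration is good to about 2 mm. A picture is of the moment at which its call begins: read the wrist's pose just before it. camera_info takes no time and is no camera call; for the wrist camera it gives the pose at the moment of the call.
- ctrl.finish_job(): hands the job in, once; it reports no verdict.
The state is a dict: "t": time; "q": joint angles; "dq": joint speeds; "effort": joint torques, N m; "tool_pos": TCP position; "tool_rot": TCP orientation; "contact_force": force on the tool from outside, world axes, zero at the start; "wrist_torque": the same for the moment, N m; "opening": finger opening in m.
Only numpy, scipy, OpenCV 4.12 (cv2) and the standard library are available. Lean on these libraries where they do the work, as an engineer would, in place of code of your own. Each camera call takes 0.05 s, during which the arm holds its last target.

## Working session

There is one attempt and no reset: what is moved stays moved. The work goes in short steps, Python scripts to look and compute and a tool call to move; the robot and the scene stay as the last step left them, time stands still between calls to the robot, and variables do not carry over. Pictures are saved under pics/ and viewed, and the job is handed in when it is done.

Besides the shell and the picture viewer there is one more tool, called by a JSON object that holds its "name" and its "arguments", one argument or row to a line. drive_tool: Moves the arm, as the interface text tells. Its arguments: {"type":"object","properties":{"commands":{"type":"string"},"newtons":{"type":"number"}},"required":["commands"]}

```bash
mkdir -p pics; python3 - <<'E'
from station import ctrl
import cv2,numpy as np
o=ctrl.get_obs();print({k:np.round(v,3) for k,v in o.items()},ctrl.grip_point_offset)
for n in ["side","top","wrist"]:
    i=ctrl.camera_info(n);im,d=ctrl.get_image(n);cv2.imwrite(f"pics/a_{n}.png",im);np.savez(f"a_{n}.npz",im=im,d=d,**i);print(n,np.round(i["K"],1).tolist(),i["k1"],np.round(i["T"],3).tolist())
E
```

```text
{'t': np.float64(0.0), 'q': array([-1.437,  0.053,  1.614,  0.   ,  1.476, -0.119]), 'dq': array([ 0.001, -0.001,  0.001,  0.   ,  0.001, -0.001]), 'effort': array([-2.0000e-03, -3.9369e+01, -3.7018e+01, -0.0000e+00,  7.0000e-03,
        0.0000e+00]), 'tool_pos': array([ 0.156, -0.605,  0.23 ]), 'tool_rot': array([ 2.088,  0.267, -2.088]), 'contact_force': array([-0.016, -1.114,  0.259]), 'wrist_torque': array([-0.007,  0.032, -0.007]), 'opening': np.float64(0.086)} 0.0187
side [[499.6, 0.0, 245.9], [0.0, 499.6, 190.4], [0.0, 0.0, 1.0]] -0.1256598181571533 [[-0.829, -0.384, 0.407, 0.08], [-0.559, 0.561, -0.61, 0.748], [0.006, -0.733, -0.68, 0.931], [0.0, 0.0, 0.0, 1.0]]
top [[431.0, 0.0, 258.5], [0.0, 431.0, 192.0], [0.0, 0.0, 1.0]] 0.04655230069915045 [[-0.027, -0.987, 0.16, 0.43], [-0.999, 0.031, 0.017, 0.003], [-0.022, -0.159, -0.987, 0.968], [0.0, 0.0, 0.0, 1.0]]
wrist [[345.1, 0.0, 264.1], [0.0, 345.1, 188.8], [0.0, 0.0, 1.0]] -0.055800213488854215 [[0.25, -0.92, -0.3, 0.233], [-0.968, -0.239, -0.074, -0.586], [-0.003, 0.309, -0.951, 0.373], [0.0, 0.0, 0.0, 1.0]]
```

View pics/a_side.png

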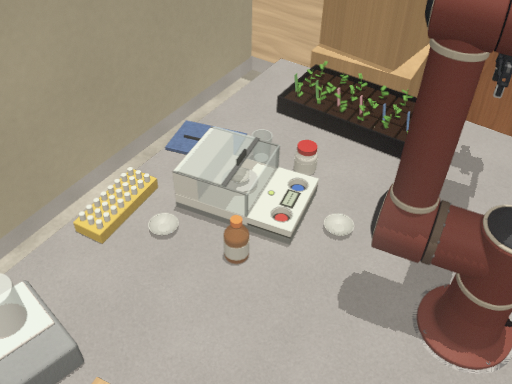

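View pics/a_top.png

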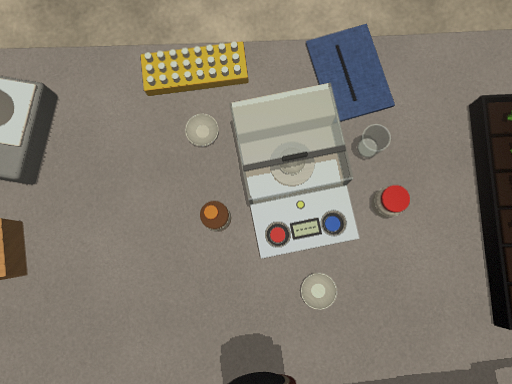

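View pics/a_wrist.png

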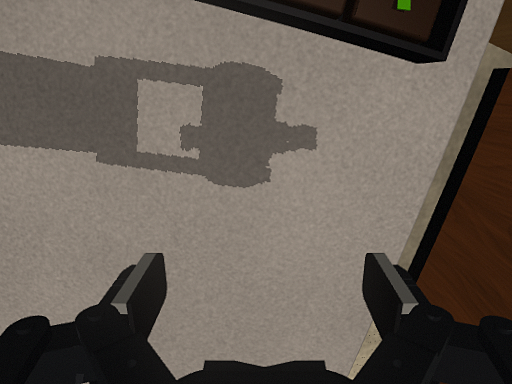

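Top view: red key at (277,235), blue tare key in its well at (333,223), black lip at about (295,156). The dish on the pan is at (292,165). The white dishes outside, at (202,130) and (319,291), are look-alikes. The bottle is at (214,215), the jar at (395,200) and the beaker at (373,140). Next I'll measure them.

```bash
cat > h.py <<'E'
import numpy as np,cv2
def load(f):
    z=np.load(f);return {k:z[k] for k in z.files}
def ray(i,u,v):
    K=i["K"];x=(u-K[0,2])/K[0,0];y=(v-K[1,2])/K[1,1];rd=np.hypot(x,y);r=rd
    for _ in range(30): r=rd/(1+float(i["k1"])*r*r)
    s=r/rd if rd>0 else 1
    d=i["T"][:3,:3]@np.array([x*s,y*s,1.]);return i["T"][:3,3],d
def onz(i,u,v,z):
    o,d=ray(i,u,v);return o+d*(z-o[2])/d[2]
def proj(i,p):
    T=np.linalg.inv(i["T"]);c=T[:3,:3]@np.asarray(p)+T[:3,3];x,y=c[:2]/c[2];f=1+float(i["k1"])*(x*x+y*y)
    return i["K"][0,0]*x*f+i["K"][0,2],i["K"][1,1]*y*f+i["K"][1,2]
E
python3 - <<'E'
from h import *
for n in ["top","side"]:
    i=load(f"a_{n}.npz");im=i["im"].astype(int);B,G,R=im[...,0],im[...,1],im[...,2]
    roi=np.zeros(B.shape,bool)
    if n=="top": roi[195:260,250:360]=1
    else: roi[170:230,250:320]=1
    for nm,m,z in [("blue",(B>R+60)&roi,.041),("red",(R>B+80)&(R>G+80)&roi,.041)]:
        c=cv2.connectedComponentsWithStats(m.astype(np.uint8));k=1+np.argmax(c[2][1:,4]);u,v=c[3][k]
        print(n,nm,c[2][k],c[3][k],onz(i,u,v,z).round(4), i["d"][int(v),int(u)])
    if n=="top":
        m=(im.max(2)<70);m[:140]=0;m[175:]=0;m[:,:270]=0;m[:,325:]=0
    else:
        m=(im.max(2)<70);m[:140]=0;m[175:]=0;m[:,:225]=0;m[:,265:]=0
    c=cv2.connectedComponentsWithStats(m.astype(np.uint8));k=1+np.argmax(c[2][1:,4])
    ys,xs=np.where(c[1]==k);print("lip",c[2][k],c[3][k]); r=cv2.minAreaRect(np.stack([xs,ys],1).astype(np.float32));print(cv2.boxPoints(r).round(1).tolist())
    print(onz(i,*c[3][k],.147))
    P=[]
    for u,v in zip(xs,ys):
        o,d=ray(i,u,v);P.append(o+d*i["d"][v,u])
    P=np.array(P);print(np.median(P,0),np.percentile(P[:,2],[5,50,95]))
t=load("a_top.npz")["im"][70:270,220:420];s=load("a_side.npz")["im"][110:260,160:330]
cv2.imwrite("pics/b.png",np.hstack([cv2.resize(t,(400,400),interpolation=cv2.INTER_CUBIC),cv2.resize(s,(400,400*150//170),interpolation=cv2.INTER_CUBIC) if 0 else cv2.resize(s,(400,400))]))
E
```

```text
top blue [325 216  15  15 178] [332.10674157 223.06179775] [ 0.5077 -0.1363  0.041 ] 0.9253518
top red [270 227  15  15 173] [277.27745665 234.38728324] [ 0.4869 -0.0182  0.041 ] 0.92183244
lip [282 152  26  10 133] [294.35338346 156.65413534]
[[281.29998779296875, 156.6999969482422], [306.70001220703125, 151.6999969482422], [307.79998779296875, 157.0], [282.3999938964844, 162.10000610351562]]
[ 0.63045233 -0.05427654  0.147     ]
[ 0.62874917 -0.05317634  0.1544652 ] [0.14070772 0.1544652  0.15790616]
side blue [292 185  12   6  59] [297.54237288 187.45762712] [ 0.5067 -0.1374  0.041 ] 1.3284086
side red [275 214  13   7  73] [280.8630137  217.12328767] [ 0.4868 -0.019   0.041 ] 1.23957
lip [237 151   9  14  27] [241.18518519 157.88888889]
[[235.39999389648438, 162.10000610351562], [244.1999969482422, 150.39999389648438], [246.8000030517578, 152.3000030517578], [238.0, 164.0]]
[ 0.62565979 -0.04759478  0.147     ]
[ 0.62684803 -0.04942069  0.14512815] [0.13887693 0.14512815 0.15059191]
```

View pics/b.png

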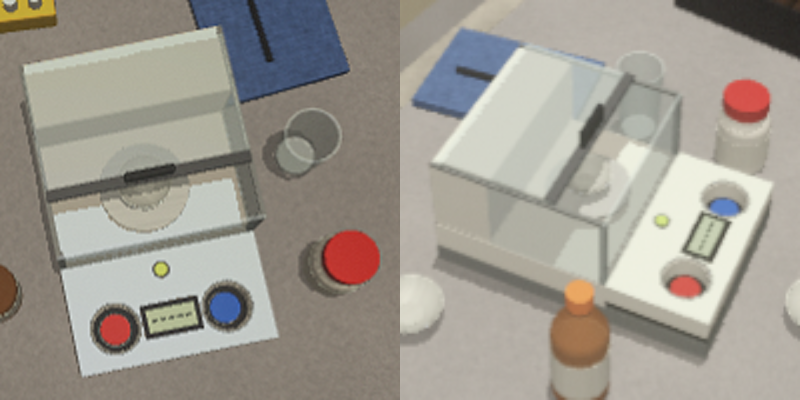

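```bash
cat >> h.py <<'E'
from scipy.spatial.transform import Rotation as Rn
def plan(goal,yawdir=None):
    from station import ctrl
    o=ctrl.get_obs();R=Rn.from_rotvec(o["tool_rot"]).as_matrix();d=R.T@(np.array(goal)-o["tool_pos"])
    print("t",round(float(o["t"]),2),"pos",o["tool_pos"].round(4),"units xyz",(d/.04).round(3),"F",o["contact_force"].round(2),"op",round(float(o["opening"]),4))
    if yawdir is not None:
        y=R.T@np.array([*yawdir,0]);a=np.degrees(np.arctan2(y[2],y[1]));print("turn units",round(a/5,2),"or",round((a-np.sign(a)*180)/5,2))
    return R
E
python3 - <<'E'
from h import *
yaw=.17;ex=np.array([np.cos(yaw),np.sin(yaw)]);ey=np.array([-ex[1],ex[0]])
org=np.array([.4970,-.0777])+.118*ex
lip=np.array([.6285,-.0525]);print("org",org,"lip in bal",(lip-org)@ex,(lip-org)@ey)
print("start over lip back", org+ex*.06)
R=plan([*(org+.06*ex),.26],ey);print(R.round(3))
T=load("a_wrist.npz")["T"];print("cam in tool",R.T@(T[:3,3]-[.156,-.605,.23]))
# check: project predicted lip & keys
for n in("top","side"):
    i=load(f"a_{n}.npz")
    print(n,[np.round(proj(i,[*(org+x*ex+y*ey),z]),1).tolist() for x,y,z in[(-.118,-.06,.041),(.017,.025,.1545),(.017,-.025,.1545),(-.16,.105,.055),(-.16,-.105,.055),(.16,.105,.129)]])
E
```

```text
org [ 0.613299   -0.05773648] lip in bal 0.015867792045095443 0.0025892572238109773
start over lip back [ 0.67243409 -0.04758554]
t 0.15 pos [ 0.1563 -0.6046  0.2303] units xyz [ -0.722 -10.257 -15.978] F [ 0.04  1.24 -0.44] op 0.085
turn units -35.05 or 0.95
[[-0.     0.25  -0.968]
 [ 0.002 -0.968 -0.25 ]
 [-1.    -0.002 -0.   ]]
cam in tool [-0.14279665  0.00096315 -0.07933815]
top [[332.4, 223.3], [282.2, 158.5], [307.6, 153.4], [260.6, 258.0], [359.0, 238.2], [229.0, 102.1]]
side [[297.3, 187.5], [237.1, 159.2], [245.5, 147.8], [290.6, 230.7], [318.3, 177.7], [171.1, 170.6]]
```

{"name": "drive_tool", "arguments": {
  "commands": "1 -0.9 0 0 0; 1 -1 -0.5 -0.8 0; 1 -1 -1 -1.6 0; 1 -1 -1.5 -2.4 0; 1 -1 -2 -3.2 0; 1 -1 -2.5 -4 0; 1 -1 -3 -4.8 0; 1 -1 -3.5 -5.6 0",
  "newtons": 40
}}

```text
t: 0.82
tool_pos: [0.339, -0.4119, 0.271]
tool_rot: [2.087, 0.265, -2.087]
contact_force: [0.7, 0.1, 0.1]
opening: -0.0003
```

{"name": "drive_tool", "arguments": {
  "commands": "1 0 -0.5 -0.8 0; 1 0 -1 -1.6 0; 1 0 -1.5 -2.4 0; 1 0 -2 -3.2 0; 1 0 -2.5 -4 0; 1 0 -3 -4.8 0; 1 0 -3.5 -5.6 0; 1 0 -3.5 -5.6 0"
}}

```text
t: 1.48
tool_pos: [0.523, -0.2173, 0.2708]
tool_rot: [2.086, 0.274, -2.083]
contact_force: [-0.4, 1.1, -0.0]
opening: -0.0001
```

```bash
python3 - <<'E'
from h import *
ey=np.array([-np.sin(.17),np.cos(.17)]);print(plan([.6724,-.0476,.23],ey).round(3))
E
```

```text
t 1.48 pos [ 0.523  -0.2173  0.2708] units xyz [ 1.035 -3.14  -4.696] F [-0.43  1.05 -0.  ] op -0.0001
turn units -34.98 or 1.02
[[ 0.001  0.256 -0.967]
 [ 0.003 -0.967 -0.256]
 [-1.    -0.002 -0.002]]
```

{"name": "drive_tool", "arguments": {
  "commands": "1 0 -0.5 -0.75 0.5; 1 0 -1.05 -1.55 1; 1 0 -1.6 -2.35 1; 1 0 -2.1 -3.15 1; 1 0 -2.6 -3.95 1; 1 0.5 -3.15 -4.7 1; 1 1 -3.15 -4.7 1; 1 1 -3.15 -4.7 1"
}}

```text
t: 2.15
tool_pos: [0.6688, -0.051, 0.2251]
tool_rot: [2.125, 0.183, -2.144]
contact_force: [-0.8, -0.5, -1.4]
opening: -0.0002
```

```bash
python3 - <<'E'
from h import *
from station import ctrl
ey=np.array([-np.sin(.17),np.cos(.17)]);plan([.6724,-.0476,.23],ey)
for n in("wrist","side"):
    i=ctrl.camera_info(n);im,d=ctrl.get_image(n);cv2.imwrite(f"pics/c_{n}.png",im);np.savez(f"c_{n}.npz",im=im,d=d,**i)
E
```

```text
t 2.15 pos [ 0.6688 -0.051   0.2251] units xyz [-0.123 -0.068 -0.102] F [-0.84 -0.46 -1.35] op -0.0002
turn units 35.98 or -0.02
```

View pics/c_wrist.png

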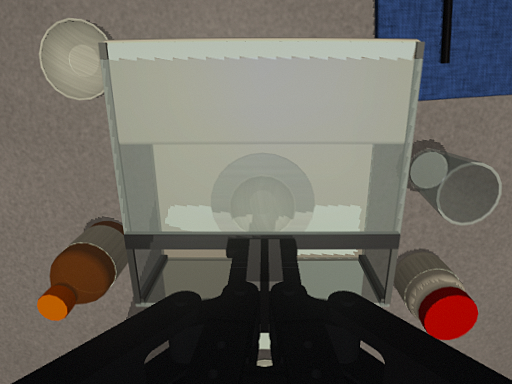

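View pics/c_side.png

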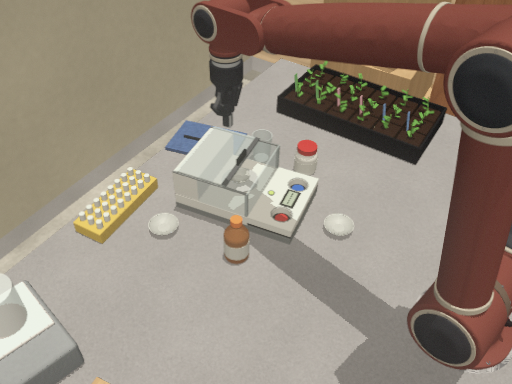

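The wrist view shows the lid rail level at row 240, so the yaw matches. The tip is behind the lip and the side view shows it clear. I'll come down behind the lip now.

{"name": "drive_tool", "arguments": {
  "commands": "1 0.5 -0.07 -0.1 0; 1 1 -0.07 -0.1 0; 1 1.4 -0.07 -0.1 0; 1 1.7 -0.07 -0.1 0; 1 1.85 -0.07 -0.1 0; 1 1.9 -0.07 -0.1 0; 1 1.9 -0.07 -0.1 0"
}}

```text
t: 2.83
tool_pos: [0.6741, -0.0501, 0.156]
tool_rot: [2.136, 0.176, -2.135]
contact_force: [0.3, -0.5, -0.3]
opening: 0.0002
```

```bash
cat >> h.py <<'E'
yaw=.17;ex=np.array([np.cos(yaw),np.sin(yaw)]);ey=np.array([-ex[1],ex[0]]);org=np.array([.6133,-.0577])
def bal(): 
    from station import ctrl
    p=ctrl.get_obs()["tool_pos"];print("bal",((p[:2]-org)@ex).round(4),((p[:2]-org)@ey).round(4),p[2].round(4))
E
python3 - <<'E'
from h import *
from station import ctrl
bal();plan([*(org-.024*ex),.144],ey)
n="side"
im,d=ctrl.get_image(n);cv2.imwrite("pics/d.png",cv2.resize(im[90:240,150:350],(800,600)))
E
```

```text
bal 0.0613 -0.0028 0.156
t 2.83 pos [ 0.6741 -0.0501  0.156 ] units xyz [ 0.298 -0.059  2.132] F [ 0.3  -0.45 -0.33] op 0.0002
turn units 35.94 or -0.06
```

View pics/d.png

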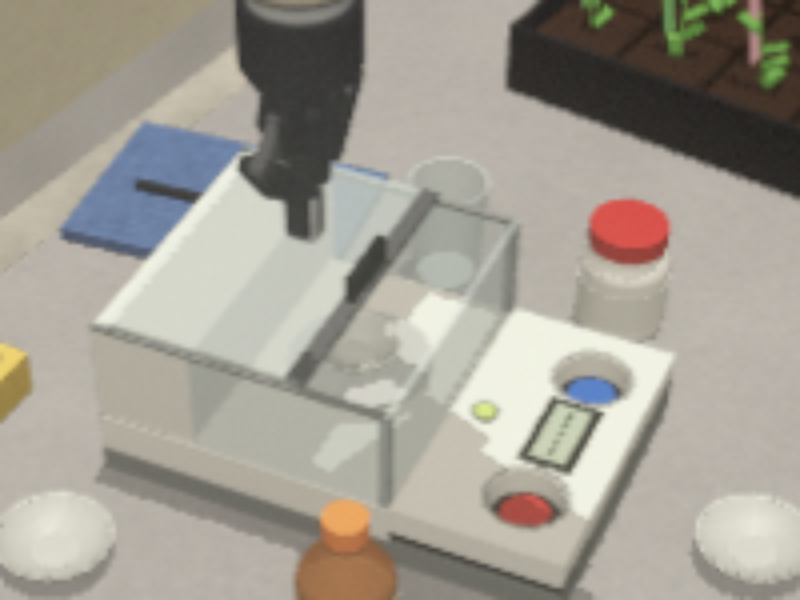

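Finger at about (305,215), above the lid glass and behind the black lip at (365,265), with open space between them. I'll lower it 12 mm and check.

{"name": "drive_tool", "arguments": {
  "commands": "1 0.15 0 0 0; 1 0.3 0 0 0; 1 0.3 0 0 0; 1 0.3 0 0.15 0; 1 0.3 0 0.3 0; 1 0.3 0 0.3 0"
}}

```text
t: 3.38
tool_pos: [0.6612, -0.0516, 0.1433]
tool_rot: [2.134, 0.177, -2.136]
contact_force: [0.8, -0.0, -0.3]
opening: -0.0004
```

```bash
python3 - <<'E'
from h import *
bal();plan([*(org-.024*ex),.144],ey)
E
```

```text
bal 0.0483 -0.0021 0.1433
t 3.38 pos [ 0.6612 -0.0516  0.1433] units xyz [-0.015 -0.044  1.807] F [ 0.82 -0.03 -0.31] op -0.0004
turn units 35.95 or -0.05
```

{"name": "drive_tool", "arguments": {
  "commands": "1 0 0 0.1 0; 1 0 0 0.2 0; 1 0 0 0.3 0; 1 0 0 0.4 0; 1 0 0 0.5 0; 1 0 0 0.6 0; 1 0 0 0.7 0; 1 0 0 0.8 0"
}}

```text
t: 4.05
tool_pos: [0.6305, -0.0569, 0.1435]
tool_rot: [2.136, 0.177, -2.134]
contact_force: [2.2, -0.3, -0.8]
opening: -0.0001
```

```bash
python3 - <<'E'
from h import *
from station import ctrl
bal();plan([*(org-.024*ex),.144],ey)
im,d=ctrl.get_image("side");cv2.imwrite("pics/e.png",cv2.resize(im[90:240,150:350],(800,600)))
E
```

```text
bal 0.0171 -0.0021 0.1435
t 4.05 pos [ 0.6305 -0.0569  0.1435] units xyz [-0.014 -0.048  1.027] F [ 2.23 -0.31 -0.76] op -0.0001
turn units 35.95 or -0.05
```

View pics/e.png

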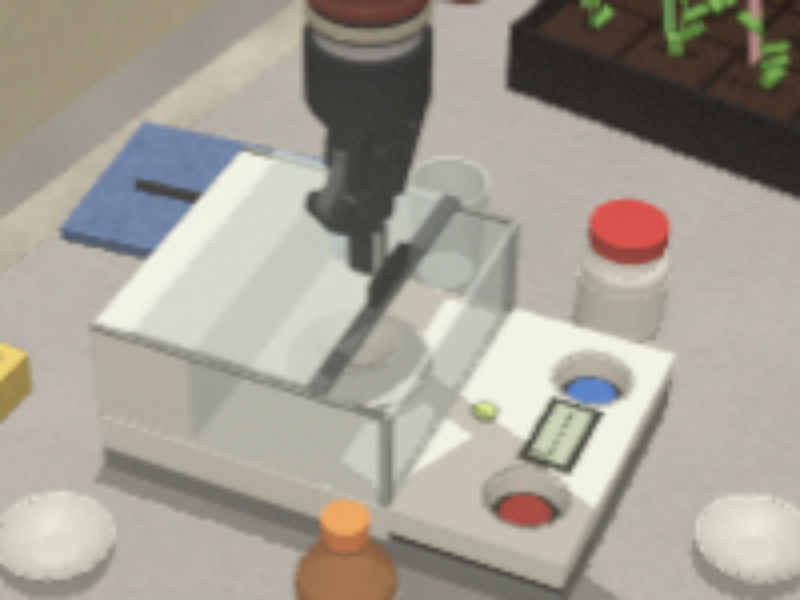

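The lid is moving: the lip is now at about (390,275), with roughly 2 N on the tool. I'll keep pushing.

{"name": "drive_tool", "arguments": {
  "commands": "1 0 0 0.1 0; 1 0 0 0.2 0; 1 0 0 0.3 0; 1 0 0 0.4 0; 1 0 0 0.5 0; 1 0 0 0.6 0; 1 0 0 0.7 0; 1 0 0 0.8 0"
}}

```text
t: 4.77
tool_pos: [0.5988, -0.0623, 0.1434]
tool_rot: [2.135, 0.177, -2.135]
contact_force: [1.0, -1.6, 0.4]
opening: -0.0001
```

{"name": "drive_tool", "arguments": {
  "commands": "1 0 0 0.05 0; 1 0 0 0.1 0; 1 0 0 0.15 0; 1 0 0 0.2 0"
}}

```text
t: 5.1
tool_pos: [0.5911, -0.0635, 0.1434]
tool_rot: [2.135, 0.177, -2.135]
contact_force: [2.0, -1.6, -0.2]
opening: 0.0001
```

```bash
python3 - <<'E'
from h import *
from station import ctrl
bal();plan([*(org-.024*ex),.144],ey)
im,d=ctrl.get_image("side");cv2.imwrite("pics/f.png",cv2.resize(im[90:240,150:350],(800,600)))
E
```

```text
bal -0.0228 -0.002 0.1434
t 5.1 pos [ 0.5911 -0.0635  0.1434] units xyz [-0.015 -0.049  0.029] F [ 2.05 -1.65 -0.23] op 0.0001
turn units 35.95 or -0.05
```

View pics/f.png

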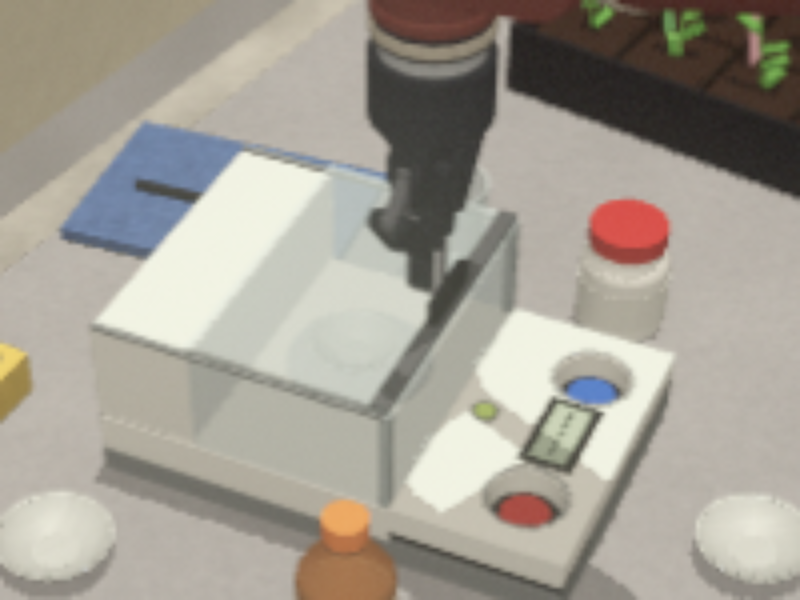

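The rail is almost at the front glass edge. I'll creep on until the stop shows in the force.

{"name": "drive_tool", "arguments": {
  "commands": "1 0 0 0.03 0; 1 0 0 0.06 0; 1 0 0 0.06 0"
}}

```text
t: 5.4
tool_pos: [0.5896, -0.0636, 0.1434]
tool_rot: [2.138, 0.177, -2.132]
contact_force: [4.3, -0.5, -1.0]
opening: -0.0002
```

{"name": "drive_tool", "arguments": {
  "commands": "1 0 0 0.03 0; 1 0 0 0.06 0; 1 0 0 0.06 0"
}}

```text
t: 5.65
tool_pos: [0.5895, -0.0636, 0.1435]
tool_rot: [2.145, 0.177, -2.125]
contact_force: [12.6, 1.1, -6.9]
opening: 0.0002
```

The lid is at its stop: no more travel, and the force rose to 12.6 N. I'll back off and rise.

{"name": "drive_tool", "arguments": {
  "commands": "1 0 0 -0.15 0; 1 0 0 -0.35 0; 1 -0.3 0 -0.35 0; 1 -0.8 0 -0.35 0; 1 -1.5 0 -0.35 0; 1 -2.2 0 -0.35 0; 1 -2.2 0 -0.35 0"
}}

```text
t: 6.23
tool_pos: [0.6032, -0.0625, 0.2398]
tool_rot: [2.144, 0.173, -2.122]
contact_force: [0.2, -0.1, 1.4]
opening: -0.0001
```

```bash
python3 - <<'E'
from h import *
from station import ctrl
bal();plan([.507,-.1368,.23],ey)
for n in ("top","side"):
    i=ctrl.camera_info(n);im,d=ctrl.get_image(n);np.savez(f"g_{n}.npz",im=im,d=d,**i);cv2.imwrite(f"pics/g_{n}.png",cv2.resize(im[70:270,180:430] if n=="top" else im[90:240,150:350],(800,600)))
E
```

```text
bal -0.0108 -0.003 0.2398
t 6.23 pos [ 0.6032 -0.0625  0.2398] units xyz [0.223 1.435 2.681] F [ 0.16 -0.15  1.4 ] op -0.0001
turn units 35.95 or -0.05
```

View pics/g_side.png

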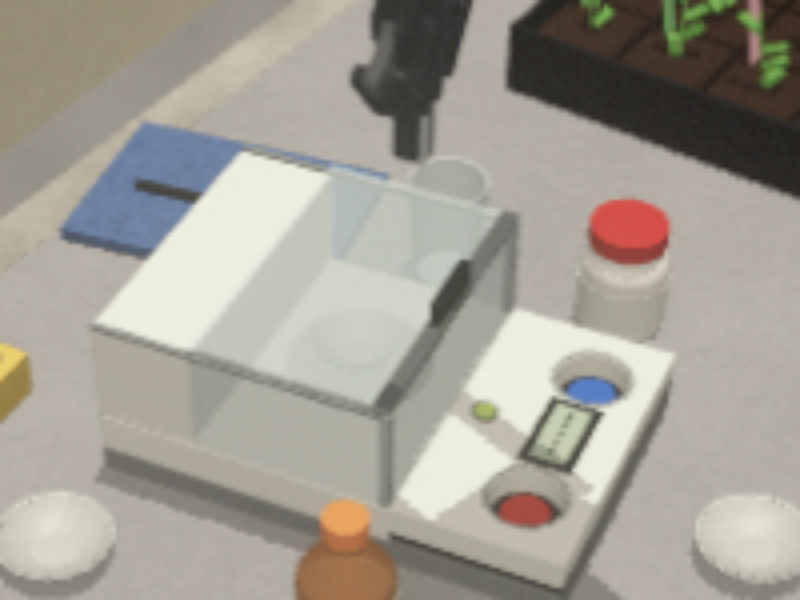

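The lid is shut against the front glass, and the balance and dish have not moved. The blue key in its well is at (592,388) and the red one at (525,508). I'm going over the blue key, the right-hand one.

{"name": "drive_tool", "arguments": {
  "commands": "1 0 0.4 0.75 0; 1 0 0.8 1.5 0; 1 0 1.2 2.2 0; 1 0 1.43 2.68 0; 1 0.3 1.43 2.68 0; 1 1 1.43 2.68 0; 1 1.8 1.43 2.68 0; 1 1.8 1.43 2.68 0"
}}

```text
t: 7.0
tool_pos: [0.499, -0.1337, 0.1508]
tool_rot: [2.124, 0.185, -2.152]
contact_force: [-0.8, 0.3, -0.6]
opening: -0.0004
```

```bash
python3 - <<'E'
from h import *
from station import ctrl
bal();plan([.507,-.1368,.08],ey)
for n in ("top","side","wrist"):
    i=ctrl.camera_info(n);im,d=ctrl.get_image(n);np.savez(f"k_{n}.npz",im=im,d=d,**i)
    if n=="wrist": cv2.imwrite("pics/k_wrist.png",im)
    if n=="side":cv2.imwrite(f"pics/k_side.png",cv2.resize(im[120:240,200:360],(800,600)))
    im=im.astype(int);B,G,R=im[...,0],im[...,1],im[...,2]
    roi=np.zeros(B.shape,bool);
    if n=="top": roi[195:260,250:360]=1
    elif n=="side": roi[170:230,250:320]=1
    else: roi[200:]=1
    for m in((B>R+60)&roi,(R>B+80)&(R>G+80)&roi):
        if not m.any():continue
        c=cv2.connectedComponentsWithStats(m.astype(np.uint8));k=1+np.argmax(c[2][1:,4]);print(n,c[2][k],onz(i,*c[3][k],.041).round(4))
E
```

```text
bal -0.1255 -0.0556 0.1508
t 7.0 pos [ 0.499  -0.1337  0.1508] units xyz [ 1.767  0.124 -0.205] F [-0.75  0.33 -0.58] op -0.0004
turn units 35.95 or -0.05
top [270 227  15  16 178] [ 0.4871 -0.018   0.041 ]
side [293 185  10   5  45] [ 0.5077 -0.1384  0.041 ]
side [275 214  12   7  69] [ 0.4874 -0.0184  0.041 ]
wrist [450 200  28   3  66] [ 0.5138 -0.2974  0.041 ]
```

View pics/k_side.png

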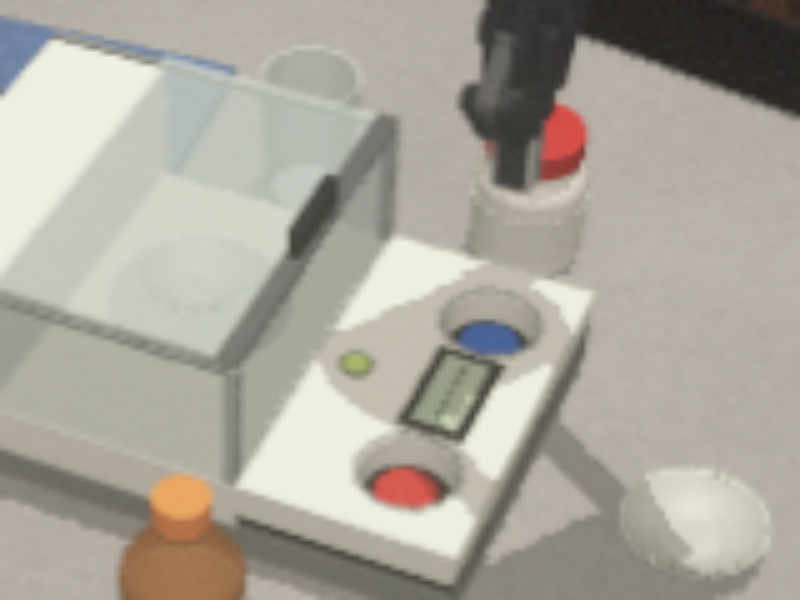

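View pics/k_wrist.png

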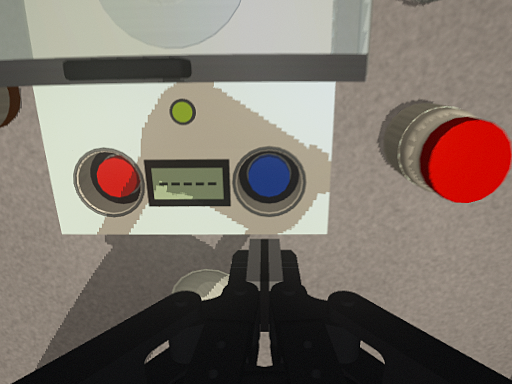

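Wrist view: blue key centre at about (269,175) in its well, red key at (118,177), and the lid rail and lip are shut above at row 68. I'll refine the key position from this view.

```bash
python3 - <<'E'
from h import *
i=load("k_wrist.npz");im=i["im"].astype(int);B,G,R=im[...,0],im[...,1],im[...,2]
for nm,m in(("blue",(B>R+50)),("red",(R>B+80)&(R>G+80))):
    m=m.copy();m[:130]=0;m[230:]=0;m[:,:60]=0;m[:,330:]=0
    c=cv2.connectedComponentsWithStats(m.astype(np.uint8));k=1+np.argmax(c[2][1:,4])
    cs,_=cv2.findContours((c[1]==k).astype(np.uint8),0,1);e=cv2.fitEllipse(max(cs,key=len))
    print(nm,c[2][k],c[3][k],e,onz(i,*e[0],.041).round(4))
# well mouth left/right/top/bottom by eye
print("mouth c",[onz(i,u,v,.055).round(4) for u,v in((233,182),(305,182),(269,148),(269,215))])
# tcp projected
from station import ctrl
print(proj(i,ctrl.get_obs()["tool_pos"]))
plan([.507,-.1368,.08],ey)
cv2.imwrite("pics/l.png",cv2.resize(i["im"][130:280,170:370],(800,600)))
E
```

```text
blue [ 249  156   40   41 1293] [268.52668213 176.08662026] ((268.5282897949219, 176.08502197265625), (39.32765197753906, 40.02485275268555), 87.26063537597656) [ 0.5079 -0.1382  0.041 ]
red [  97  157   40   40 1230] [116.25121951 176.91382114] ((116.25531005859375, 176.91896057128906), (36.44609832763672, 41.05720901489258), 132.0616912841797) [ 0.4873 -0.0198  0.041 ]
mouth c [array([ 0.503 , -0.1122,  0.055 ]), array([ 0.5119, -0.1648,  0.055 ]), array([ 0.5326, -0.1342,  0.055 ]), array([ 0.4814, -0.143 ,  0.055 ])]
(np.float64(263.4852758822418), np.float64(255.4576040329033))
t 7.15 pos [ 0.5039 -0.1356  0.1592] units xyz [ 1.98   0.044 -0.073] F [ 0.63 -0.23  1.25] op -0.0001
turn units 35.95 or -0.05
```

View pics/l.png

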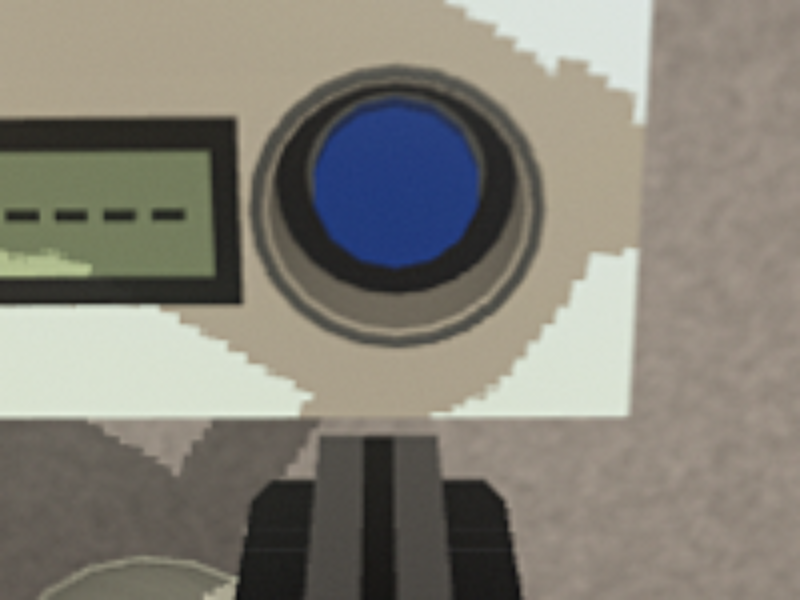

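Confirmed: the blue cap fills (315–480, 100–268) of the crop, right of the display, with the shut fingers just in front of the well. I'll take (0.5075, -0.138) as the key axis and come down to 20 mm above the mouth.

{"name": "drive_tool", "arguments": {
  "commands": "1 0.2 0.07 -0.08 0; 1 0.7 0.07 -0.08 0; 1 1.3 0.07 -0.08 0; 1 1.8 0.07 -0.08 0; 1 2.1 0.07 -0.08 0; 1 2.1 0.07 -0.08 0; 1 2.1 0.07 -0.08 0; 1 2.1 0.07 -0.08 0"
}}

```text
t: 7.82
tool_pos: [0.509, -0.1387, 0.0772]
tool_rot: [2.137, 0.176, -2.131]
contact_force: [-0.3, 0.2, -0.0]
opening: 0.0002
```

```bash
python3 - <<'E'
from h import *
from station import ctrl
bal();plan([.5075,-.138,.045],ey)
for n in ("side","wrist"):
    im,d=ctrl.get_image(n)
    cv2.imwrite(f"pics/m_{n}.png",cv2.resize(im[120:240,200:360] if n=="side" else im[130:280,170:370],(800,600)))
E
```

```text
bal -0.1165 -0.0622 0.0772
t 7.82 pos [ 0.509  -0.1387  0.0772] units xyz [ 0.804 -0.025  0.036] F [-0.26  0.21 -0.03] op 0.0002
turn units 35.95 or -0.05
```

View pics/m_side.png

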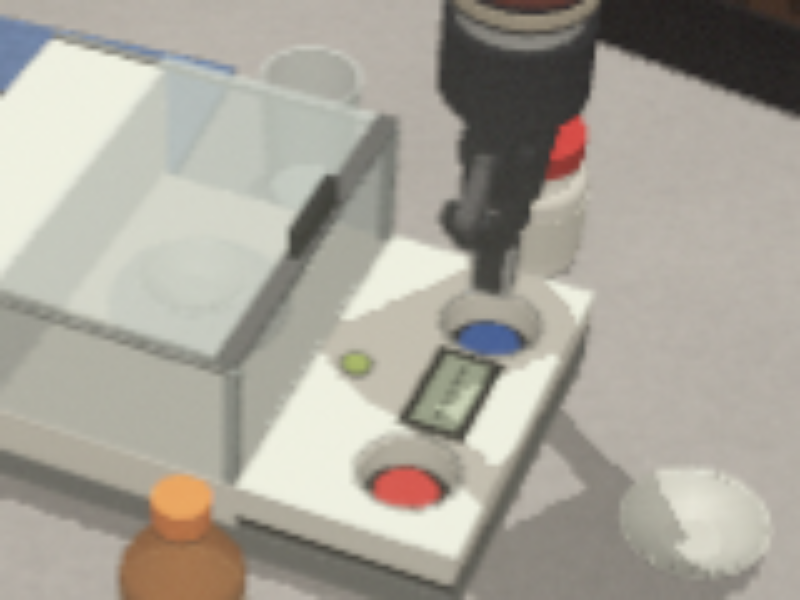

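View pics/m_wrist.png

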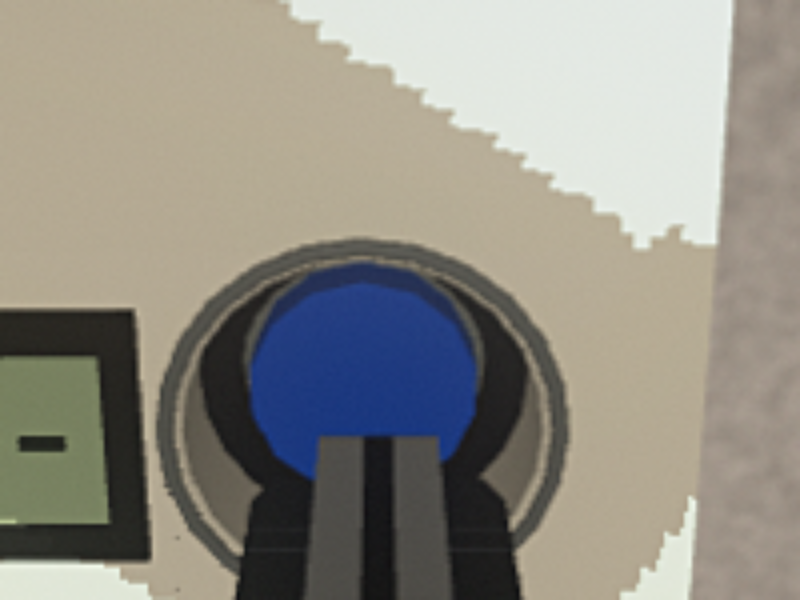

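The fingertips hang centred over the well, about 1 mm off axis, and nowhere near the red key. I'm going into the well with that correction, stopping short of the key face.

{"name": "drive_tool", "arguments": {
  "commands": "1 0 -0.02 0.04 0; 1 0.2 -0.02 0.04 0; 1 0.4 -0.02 0.04 0; 1 0.6 -0.02 0.04 0; 1 0.75 -0.02 0.04 0; 1 0.75 -0.02 0.04 0; 1 0.75 -0.02 0.04 0"
}}

```text
t: 8.5
tool_pos: [0.5052, -0.1374, 0.0442]
tool_rot: [2.134, 0.178, -2.137]
contact_force: [0.0, -0.4, 0.2]
opening: 0.0001
```

{"name": "drive_tool", "arguments": {
  "commands": "1 0.05 0 0 0; 1 0.1 0 0 0; 1 0.1 0 0 0"
}}

```text
t: 8.75
tool_pos: [0.5059, -0.1376, 0.0412]
tool_rot: [2.135, 0.177, -2.135]
contact_force: [-0.3, -0.1, -0.6]
opening: 0.0001
```

{"name": "drive_tool", "arguments": {
  "commands": "1 0.05 0 0 0; 1 0.1 0 0 0; 1 0.1 0 0 0"
}}

```text
t: 9.0
tool_pos: [0.5061, -0.1378, 0.0375]
tool_rot: [2.135, 0.177, -2.134]
contact_force: [-1.1, 0.9, 4.1]
opening: 0.0001
```

{"name": "drive_tool", "arguments": {
  "commands": "1 0.03 0 0 0; 1 0.05 0 0 0; 1 0.05 0 0 0"
}}

```text
t: 9.25
tool_pos: [0.5062, -0.1377, 0.036]
tool_rot: [2.135, 0.177, -2.135]
contact_force: [-2.4, 0.6, 5.7]
opening: 0.0001
```

The force is rising with travel. I'll press a little further until it clearly bottoms, then hold.

{"name": "drive_tool", "arguments": {
  "commands": "1 0.03 0 0 0; 1 0.05 0 0 0; 1 0.05 0 0 0; 1 0.05 0 0 0; 1 0.05 0 0 0"
}}

```text
t: 9.67
tool_pos: [0.5063, -0.1378, 0.0358]
tool_rot: [2.134, 0.178, -2.136]
contact_force: [-8.0, 2.8, 16.9]
opening: 0.0001
```

It has bottomed: z stayed at 0.036 while the force reached 17 N, held over 0.3 s. Now straight up.

{"name": "drive_tool", "arguments": {
  "commands": "1 -0.1 0 0 0; 1 -0.25 0 0 0; 1 -0.5 0 0 0; 1 -1 0 0 0; 1 -1.8 0 0 0; 1 -2.6 0 0 0; 1 -3.4 0 0 0; 1 -4.2 0 0 0"
}}

```text
t: 10.33
tool_pos: [0.5054, -0.1374, 0.2028]
tool_rot: [2.135, 0.177, -2.135]
contact_force: [0.5, -0.3, 0.2]
opening: -0.0
```

{"name": "drive_tool", "arguments": {
  "commands": "1 -0.5 0 0.3 0; 1 -1 0 1 0; 1 -1 0 1.8 0; 1 -1 0 1.8 0; 1 -1 0 1.8 0"
}}

```text
t: 10.75
tool_pos: [0.4342, -0.1496, 0.2418]
tool_rot: [2.137, 0.175, -2.134]
contact_force: [0.2, 0.4, 0.0]
opening: 0.0
```

```bash
python3 - <<'E'
from h import *
from station import ctrl
bal();plan([.5,0,.2])
out=[]
for n in ("side","top"):
    i=ctrl.camera_info(n);im,d=ctrl.get_image(n)
    cv2.imwrite(f"pics/n_{n}.png",cv2.resize(im[90:240,150:350] if n=="side" else im[70:270,180:430],(800,600)))
    a=load(f"a_{n}.npz")["im"]
    im=im.astype(int);B,G,R=im[...,0],im[...,1],im[...,2]
    roi=np.zeros(B.shape,bool)
    if n=="top": roi[195:260,250:360]=1
    else: roi[170:230,250:320]=1
    for m in((B>R+60)&roi,(R>B+80)&(R>G+80)&roi):
        if m.any():
            c=cv2.connectedComponentsWithStats(m.astype(np.uint8));k=1+np.argmax(c[2][1:,4]);print(n,c[2][k],onz(i,*c[3][k],.041).round(4))
E
```

```text
bal -0.1921 -0.0603 0.2418
t 10.75 pos [ 0.4342 -0.1496  0.2418] units xyz [ 1.045 -3.423 -2.233] F [0.16 0.35 0.01] op 0.0
side [292 185  12   6  59] [ 0.5067 -0.1374  0.041 ]
side [275 214  13   7  73] [ 0.4868 -0.019   0.041 ]
top [325 216  15  15 182] [ 0.5075 -0.1363  0.041 ]
top [270 227  15  15 176] [ 0.4871 -0.0182  0.041 ]
```

View pics/n_side.png

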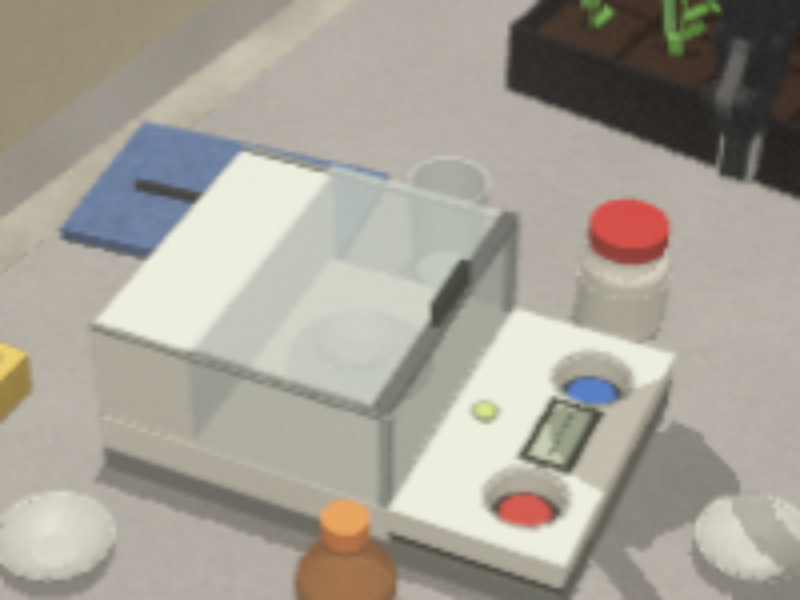

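View pics/n_top.png

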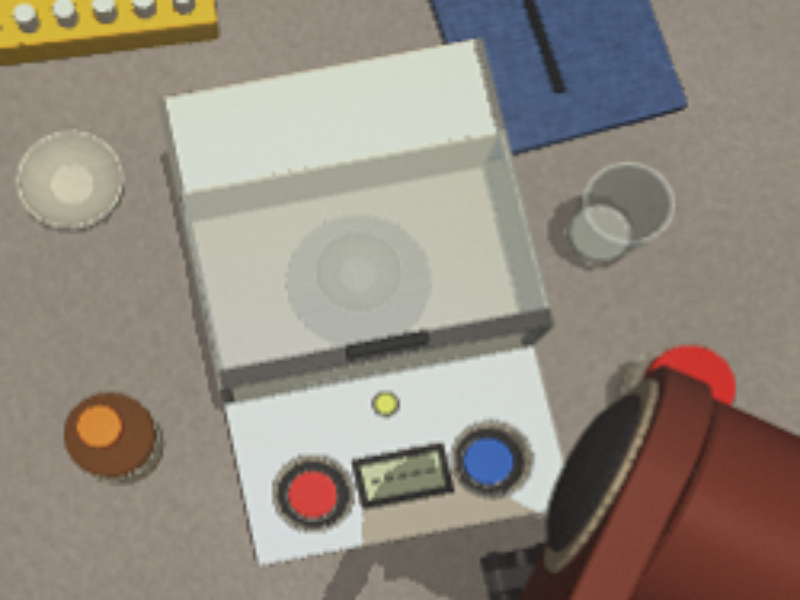

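The top and side views show the lid rail and lip at the front edge and both keys back at their start pixels. The dish is on the pan and the bottle, jar and beaker have not moved. The arm is clear, so I'm handing in.

```bash
python3 -c "
from station import ctrl
print(ctrl.finish_job())"
```

```text
the job is handed in; nothing more can be done
None
```

The lid is shut, the blue tare key has been pressed fully and released, and the job is handed in at about 10.8 s of the 48 s. `finish_job` gives no verdict.

- **Lid:** I pushed the lip from behind with shut fingers at about 50 mm/s, then crept to the stop. There it stopped moving and the force reached about 12.6 N.
- **Tare key:** I pressed until it bottomed at z = 0.036 m and held it there for over 0.3 s. The force was about 17 N, with about 8 N sideways at the end. Then I withdrew straight up.

**Last checks:**
- Both keys were back within 0.5 mm of their starting places in both fixed cameras, so the balance has not moved noticeably and the tare key looks up.
- The lid looks shut and the dish is on the pan.
- The bottle, jar and beaker look unmoved by eye, though the arm hid part of the jar in the top view. I did not measure them.
- The tool was clear at z = 0.24 m with no contact force.

I judged the key travel and lid opening from tool height, force and images, because the joint values can't be read directly. The key position differed by about 2 mm between cameras, which was well within the well's clearance. No check failed.

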